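# Ratchet clamp on the cutting board

## Robot

A 6-joint arm with a two-finger parallel gripper is mounted at the origin on the work surface. World frame = base frame: x ahead of the robot, y to its left, z up, the work surface at z = 0. Lengths are in m, angles in degrees, forces in N, time in s.
With the tool pointing down it reaches from about 0.3 to 0.75 m from the base axis. Payload 8.5 kg.
Tool frame: the origin (TCP) lies between the finger pads; the fingertips stand 25 mm ahead of it and the grasp point (between the pads) lies 6 mm ahead of it; x points along the fingers, y is the direction in which the jaws open and shut, and the axes are right-handed (so a half turn about x gives the same grasp; the last joint's range is limited). The gripper opens to 85 mm and grips with 20 to 120 N. Pads are 22 mm wide; open, the fingers measure 114 mm over their backs; the gripper's body (76 mm by 85 mm) begins 54 mm behind the grasp point. The pads swing forward as they close: fully open they stand 13 mm farther back than shut.
Start: joints at [-76.965, 21.807, 74.336, -0, 83.858, -12.336], TCP at [0.236, -0.497, 0.256] pointing down, gripper open.
Joint ranges: [-178.18, 178.18], [-50.72, 133.34], [12.68, 142.11], [-81.47, 261.47], [9.98, 163.14], [-165.26, 165.26]. Speed limits (degrees/s): [136.94, 136.94, 180, 180, 180, 180].

## Interface

Orientations are given as a 3x3 rotation matrix whose columns are the frame's x, y, z axes.
In Python, from rig import sensors, get_image, workorder gives the robot as it stands.
- The arm moves only by the tool arm_command, never from a script. Its argument "plan" is a list that holds one entry, the list of rows, each a list of 6 numbers: the shift along the tool's x, y, z in units of 25 mm (1.0 is 25 mm), then the turn, a rotation vector about the tool's x, y, z in units of 6 degrees (1.0 is 6 degrees). In form: [[[dx, dy, dz, ax, ay, az], ...]]. A call has 1 to 10 rows; each row is the pose to reach, as a shift and turn from the pose commanded when the call began, along the tool's axes at that moment; what a row does not reach only later rows make up. A row lasts 1/10 s, in which the tool goes at most 50 mm and 8.59 degrees, less where a joint would pass 70% of its speed; a pose out of reach is approached as far as the arm can. A call with a gripper value outside its range is refused whole. "jaw" is the closure, from 0 (fully open) to 1 (shut), set as the call begins (left out, the last holds). The fingers move at their own pace and stop on an object; "newtons" is the grip in N (left out, the last holds). Time passes only in rows, so rows that repeat a pose let the fingers close. It gives the time, the measured TCP pose, the force and the opening at its end, in the units of the state.
- sensors.observe(): the state, without advancing time (a new reading comes with each control period).
- get_image(name): name is "side" or "top" or "wrist"; returns a dict with "img" (420x560x3 uint8, red, green, blue), "fx", "fy", "cx", "cy" (pixels), "T" (4x4, takes a point from camera to world coordinates). Camera axes: x right, y up, looking along -z (the intrinsics and any distortion apply to the point x, -y, -z); pixel columns grow to the right and rows downward; lengths in m; the calibration is good to about 2 mm. The wrist camera is an equidistant fisheye: a pixel r from the principal point sees the ray r / f radians off the axis. A picture is of the moment at which its call begins. There is no depth.
- workorder.close_job(): hands the job in, once; it reports no verdict.
The state is a dict: "time_s": time; "q": joint angles; "qvel": joint speeds; "joint_efforts": joint torques, N m; "position": TCP position; "tool_rot": TCP orientation; "ft_force": force on the tool from outside, world axes, zero at the start; "wrist_torque": the same for the moment, N m; "grip_width": finger opening in m.
Only numpy, scipy, OpenCV 4.12 (cv2) and the standard library are available. Lean on these libraries where they do the work, as an engineer would, in place of code of your own. Each camera call takes 0.05 s, during which the arm holds its last target. There are 200 camera calls.

## Task

One of the two ratchet clamps on the bench has a cutting board lying in it; its blue lever has come to the end of its stroke. By its red knob, swing that lever all the way back, away from the board (the ratchet runs free that way), then swing it towards the board again until the orange pad clearly presses on the board and its springs are squeezed, and let go. Leave the empty clamp, the block plane and the glue bottle alone.

Things in the scene. Friction and masses are not known exactly. Their poses are not given: they have to be found in the camera images.
- clamp: ratchet clamp holding the board: plywood base 345 x 120 x 12 mm screwed to the bench. Origin on the lever's vertical axis, at bench height; +x runs along the base to the board and the wooden stop, z up. The jaw is driven along +x. The orange pad, up to 43 mm high, stands 96 mm along x, about 9 mm short of the board. Nothing but the knob stands over 66 mm.
- clamp_grip (a point): grip point on the axis of the red knob on this lever's end, 85 mm above the bench. Upright cylinder, 28 mm diameter, 58 to 102 mm above the bench; spins freely on its pin, so a hand holding it need not turn. It runs on a circle of 110 mm radius, at (110 sin q, -110 cos q) mm in the clamp's frame, q = clamp_lever. The lever under it is 22 mm wide, top at 56 mm.
- clamp_lever (a joint): lever angle, rad, -0.9 to 0.9 (stops), counter-clockwise from above positive; 0 points along the clamp's -y. Starts at 0.68 to 0.86, near the board. Lowering it (knob away from the board) runs free, under 1 N; raising it catches within 0.35 rad, then drives the jaw 13 mm per rad, 3 to 6 N. Lever and jaw stay where left. One swing to -0.85 and back to 0.85 closes it, without overload.
- clamp_pad (a joint): how far the orange sprung pad is pushed back into the jaw, in m: 0 while free, up to 0.016 at the end of its springs (300 N/m). The board is pressed on once this is above 0.0025.
- board: dark cutting board with light inlays, 130 x 160 x 28 mm, lying flat on the clamp's base against the stop; origin at the centre of its underside. It stays there; the clamp's pad presses on its near edge.
- spare_grip (a point): grip point on the red knob of the other, empty clamp, which is otherwise the same: leave it alone
- plane: steel block plane 160 x 50 x 50 mm, origin at the centre of its sole: leave it alone
- glue: white glue bottle, 56 mm in diameter and 150 mm high, origin at the centre of its base: leave it alone
Mind the look-alikes: they are no part of the job. Of the things like the board, leave any that is turquoise; of the rest the larger one is meant.

How it is judged (in metres and radians):
On the way, in this order (a step that is already met when the one before it is completed fails the run):
1. the lever of the clamp with the board is swung back, away from the board, past its middle, the pad still free (value of joint clamp_lever below -0.1 rad and value of joint clamp_pad below 0.001 m), for 0.05 s.
2. the lever is swung towards the board until the pad is pressed back 2.5 mm or more by the board (value of joint clamp_pad above 0.0025 m), for 0.2 s.
At the end, for the whole second after the job is handed in: the knob is released, the orange pad stays pressed back by at least 2.5 mm, and the board lies flat (within 6 degrees) and still, within 15 mm of where it started (value of joint clamp_pad above 0.0025 m and distance of board from where it was at the start of the episode below 0.015 m and angle between board's own z axis and vertical below 0.1 rad and linear speed of board below 0.02 m/s); the robot touches nothing.
It fails at once if the empty clamp's lever is moved (20 mm at its knob) (distance of spare_grip from where it was at the start of the episode above 0.02 m).
It fails at once if the board is shoved out of place (over 20 mm) (distance of board from where it was at the start of the episode above 0.02 m).
It fails at once if the plane is moved over 30 mm (distance of plane from where it was at the start of the episode above 0.03 m).
It fails at once if the glue bottle is moved over 30 mm or knocked over (distance of glue from where it was at the start of the episode above 0.03 m or angle between glue's own z axis and vertical above 0.5 rad).
It also fails if it takes over 43 s, if anything falls off the work surface, if the arm or the gripper's body presses on something with over 40 N, if the wrist force passes 120 N, or if a joint passes its speed limit or range.

## Working session

There is one attempt and no reset: what is moved stays moved. The work goes in short steps, Python scripts to look and compute and a tool call to move; the robot and the scene stay as the last step left them, time stands still between calls to the robot, and variables do not carry over. Pictures are saved under pics/ and viewed, about 8 in all and at most 12, crops included, and the job is handed in when it is done.

Besides the shell and the picture viewer there is one more tool, called after "Call:" by a JSON object that holds its "method" and its "body". arm_command: Moves the arm, as the interface text tells. Its arguments: {"type":"object","properties":{"plan":{"type":"array","items":{"type":"array","items":{"type":"array","items":{"type":"number"}}}},"jaw":{"type":"number"},"newtons":{"type":"number"}},"required":["plan"]}

```bash
mkdir -p pics; cat > h.py <<'E'
import numpy as np, cv2
from rig import sensors, get_image, workorder
def ray(im,u,v):
    d=np.array([(u-im['cx'])/im['fx'],-(v-im['cy'])/im['fy'],-1.]);T=np.array(im['T'])
    return T[:3,3],T[:3,:3]@d
def onz(im,u,v,z):
    o,d=ray(im,u,v);return o+d*(z-o[2])/d[2]
def save(im,n): cv2.imwrite(f'pics/{n}.png',cv2.cvtColor(im['img'],cv2.COLOR_RGB2BGR))
E
python3 - <<'E'
from h import *
for n in('top','side'):
    im=get_image(n);save(im,n+'0');print(n,im['fx'],im['cx'],im['cy'],np.round(im['T'],3).tolist())
    h=cv2.cvtColor(im['img'],cv2.COLOR_RGB2HSV)
    m=(((h[...,0]<6)|(h[...,0]>172))&(h[...,1]>150)&(h[...,2]>70)).astype(np.uint8)
    k,l,s,c=cv2.connectedComponentsWithStats(m)
    for i in range(1,k):
        if s[i,4]>30: print(s[i],c[i].round(1),onz(im,*c[i],.102).round(3))
s=sensors.observe();print(s['time_s'],s['position'],np.round(s['tool_rot'],3).tolist())
E
```

```text
top 469.77207535483944 275.3403488912406 212.66354320812022 [[-0.015, 0.986, -0.165, 0.324], [-1.0, -0.014, 0.009, 0.008], [0.006, 0.165, 0.986, 1.461], [0.0, 0.0, 0.0, 1.0]]
[375 184   9   9  65] [378.9 188.2] [ 0.621 -0.312  0.102]
[245 221   9  10  68] [248.9 225.8] [0.514 0.074 0.102]
side 439.16587087461687 278.0436620969596 212.11736214985933 [[0.997, 0.06, -0.041, 0.493], [-0.072, 0.769, -0.636, -0.909], [-0.006, 0.637, 0.771, 1.203], [0.0, 0.0, 0.0, 1.0]]
[262 195   8  11  43] [266.  198.1] [0.516 0.063 0.102]
[306 294  10  14  91] [310.9 299.6] [ 0.621 -0.324  0.102]
0.1 [ 0.23561603 -0.49672687  0.25576268] [[-0.0, 0.428, -0.904], [0.001, -0.904, -0.428], [-1.0, -0.001, -0.0]]
```

View pics/top0.png

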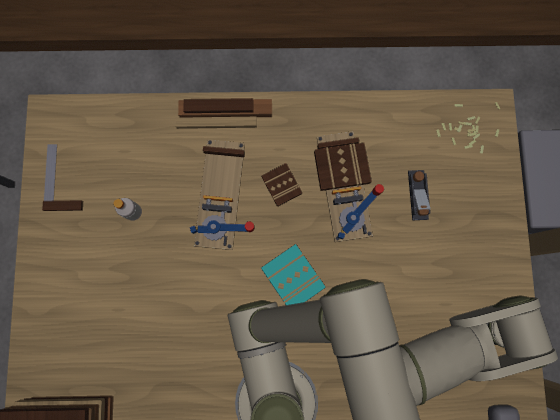

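View pics/side0.png

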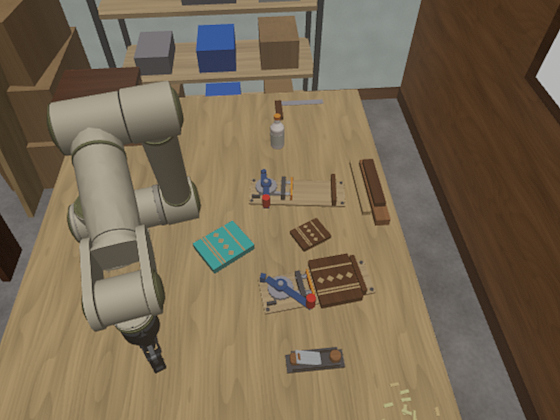

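The top view shows the clamp with the large dark board on the right: knob at (379,188), pivot at about (352,218), and the plane at (420,195). The empty clamp's knob is at (249,226). I'll zoom in to get the clamp's frame.

```bash
python3 - <<'E'
import cv2
a=cv2.imread('pics/top0.png')[120:250,300:440];cv2.imwrite('pics/c0.png',cv2.resize(a,None,fx=4.5,fy=4.5,interpolation=cv2.INTER_CUBIC))
a=cv2.imread('pics/side0.png')[245:320,245:385];cv2.imwrite('pics/c1.png',cv2.resize(a,None,fx=5,fy=5,interpolation=cv2.INTER_CUBIC))
E
```

```text
(no output)
```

View pics/c0.png

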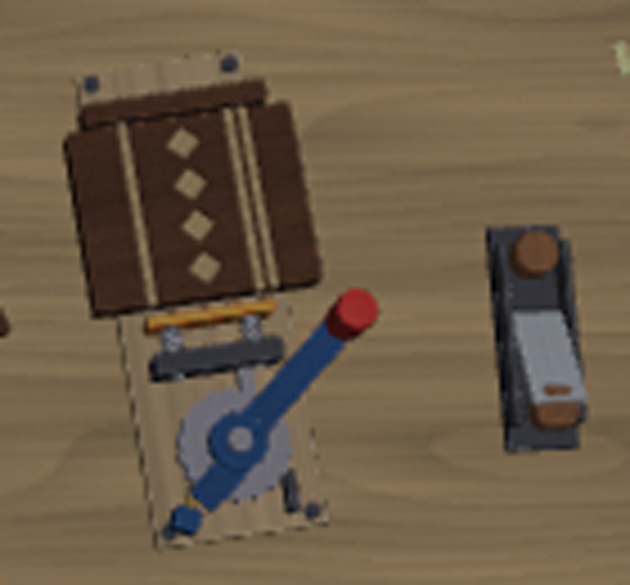

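View pics/c1.png

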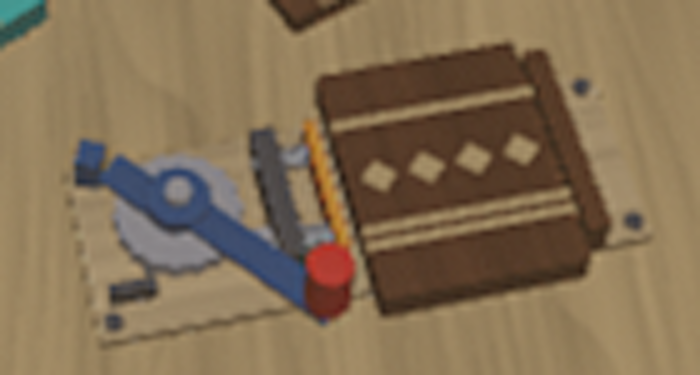

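The crops show the knob top at c0 (357,310), the pivot cap at (240,438) and the screws at (91,84), (229,63), (313,511) and (168,533). In c1 the knob top is at (331,264) and the pivot at (180,190).

```bash
cat >> h.py <<'E'
def tri(a,pa,b,pb):
    o1,d1=ray(a,*pa);o2,d2=ray(b,*pb)
    t=np.linalg.lstsq(np.c_[d1,-d2],o2-o1,rcond=None)[0]
    return (o1+t[0]*d1+o2+t[1]*d2)/2, np.linalg.norm(o1+t[0]*d1-o2-t[1]*d2)
E
python3 - <<'E'
from h import *
t=get_image('top');s=get_image('side')
c0=lambda x,y:(300+(x+.5)/4.5-.5,120+(y+.5)/4.5-.5)
c1=lambda x,y:(245+(x+.5)/5-.5,245+(y+.5)/5-.5)
for n,a,b,z in(('knob',(357,310),(331,264),.102),('piv',(240,438),(180,188),.062)):
    print(n,*tri(t,c0(*a),s,c1(*b)),onz(t,*c0(*a),z),onz(s,*c1(*b),z))
S=[onz(t,*c0(*p),.013)[:2] for p in((91,84),(229,63),(313,511),(168,533))]
print(np.round(S,3)); d=(S[0]+S[1]-S[2]-S[3]);print(np.degrees(np.arctan2(d[1],d[0])), np.linalg.norm(d)/2)
e=S[0]+S[3]-S[1]-S[2];print(np.degrees(np.arctan2(e[1],e[0]))-90)
E
```

```text
knob [ 0.62172128 -0.3135446   0.09599627] 0.0004795431146704668 [ 0.6201715  -0.31215056  0.102     ] [ 0.62126314 -0.31671831  0.102     ]
piv [ 0.54223548 -0.23839137  0.06238679] 0.00015111650298226767 [ 0.54222006 -0.23846877  0.062     ] [ 0.5423266  -0.23814747  0.062     ]
[[ 0.807 -0.152]
 [ 0.821 -0.251]
 [ 0.498 -0.295]
 [ 0.484 -0.195]]
7.7354128794738894 0.325945165633524
8.014544159275346
```

Call:
{"method": "arm_command", "body": {"plan": [[[0, 0, -1.2, 0, 0, 0], [0.3, 0, -3, 0, 0, 0], [0.7, 0, -5, 0, 0, 0], [1.1, 0, -7, 0, 0, 0], [1.5, 0, -9, 0, 0, 0], [1.9, 0, -11, 0, 0, 0], [2.4, 0, -13, 0, 0, 0], [2.8, 0, -15, 0, 0, 0], [3.2, 0, -16.4, 0, 0, 0], [3.4, 0, -17, 0, 0, 0]]], "jaw": 0, "newtons": 40}}

```text
time_s: 1.2
position: [0.6221, -0.3121, 0.1693]
tool_rot: [[-0.001, 0.432, -0.902], [0.002, -0.902, -0.432], [-1.0, -0.002, 0.001]]
ft_force: [-0.5, 0.4, 0.2]
grip_width: 0.0855
```

```bash
python3 - <<'E'
from h import *
im=get_image('wrist');save(im,'w1')
s=get_image('side');h=cv2.cvtColor(s['img'],cv2.COLOR_RGB2HSV)
o=sensors.observe();print(o['time_s'],o['position'],np.round(o['tool_rot'],3).tolist(),o['ft_force'])
h=cv2.cvtColor(im['img'],cv2.COLOR_RGB2HSV)
m=(((h[...,0]<6)|(h[...,0]>172))&(h[...,1]>150)&(h[...,2]>70)).astype(np.uint8)
k,l,st,c=cv2.connectedComponentsWithStats(m)
T=np.array(im['T'])
for i in range(1,k):
    if st[i,4]>40:
        d=c[i]-[im['cx'],im['cy']];r=np.hypot(*d);th=r/im['fx']
        v=T[:3,:3]@np.array([d[0]/r*np.sin(th),-d[1]/r*np.sin(th),-np.cos(th)])
        print(st[i],c[i],T[:3,3]+v*(.095-T[2,3])/v[2])
E
```

```text
1.3 [ 0.62053658 -0.3134974   0.16968923] [[-0.002, 0.431, -0.902], [0.001, -0.902, -0.431], [-1.0, -0.002, 0.001]] [-0.3786501  -0.25119874  0.23897257]
[ 266  205   43   57 1873] [287.08168713 234.23064602] [ 0.62346739 -0.31492103  0.095     ]
```

View pics/w1.png

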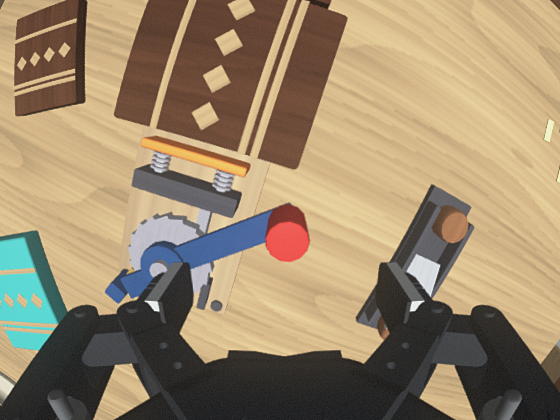

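The knob at (287,234) sits centred between the open fingers, within about 2 mm. I'll lower and grip.

Call:
{"method": "arm_command", "body": {"plan": [[[0.8, 0, 0, 0, 0, 0], [1.6, 0, 0, 0, 0, 0], [2.4, 0, 0, 0, 0, 0], [3, 0, 0, 0, 0, 0], [3, 0, 0, 0, 0, 0], [3, 0, 0, 0, 0, 0]]]}}

```text
time_s: 1.9
position: [0.619, -0.316, 0.0974]
tool_rot: [[0.001, 0.427, -0.904], [-0.001, -0.904, -0.427], [-1.0, 0.001, -0.0]]
ft_force: [0.1, -1.0, 1.2]
grip_width: 0.0855
```

Call:
{"method": "arm_command", "body": {"plan": [[[0, 0, 0, 0, 0, 0], [0, 0, 0, 0, 0, 0], [0, 0, 0, 0, 0, 0], [0, 0, 0, 0, 0, 0], [0, 0, 0, 0, 0, 0], [0, 0, 0, 0, 0, 0], [0, 0, 0, 0, 0, 0], [0, 0, 0, 0, 0, 0]]], "jaw": 1, "newtons": 40}}

```text
time_s: 2.7
position: [0.6198, -0.3149, 0.0968]
tool_rot: [[0.001, 0.429, -0.904], [-0.0, -0.904, -0.429], [-1.0, 0.001, -0.0]]
ft_force: [-0.9, 1.0, 5.2]
grip_width: 0.027
```

```bash
cat >> h.py <<'E'
P=np.array([.542,-.238]);R=.11;YAW=7.9
def arc(a,b,n):
    Y=np.array([.429,-.904]);Z=np.array([-.904,-.429])
    f=lambda p:P+R*np.array([np.cos(np.radians(p)),np.sin(np.radians(p))])
    for p in np.linspace(a,b,n+1)[1:]:
        d=(f(p)-f(a))/.025;print(round(p,1),[0,round(d@Y,2),round(d@Z,2)])
E
python3 - <<'E'
from h import *
arc(-44.2,-88,10);arc(-88,-131,10)
E
```

```text
-48.6 [0, np.float64(0.11), np.float64(0.32)]
-53.0 [0, np.float64(0.19), np.float64(0.65)]
-57.3 [0, np.float64(0.24), np.float64(0.98)]
-61.7 [0, np.float64(0.27), np.float64(1.31)]
-66.1 [0, np.float64(0.27), np.float64(1.65)]
-70.5 [0, np.float64(0.25), np.float64(1.99)]
-74.9 [0, np.float64(0.21), np.float64(2.32)]
-79.2 [0, np.float64(0.13), np.float64(2.65)]
-83.6 [0, np.float64(0.04), np.float64(2.97)]
-88.0 [0, np.float64(-0.09), np.float64(3.28)]
-92.3 [0, np.float64(-0.14), np.float64(0.3)]
-96.6 [0, np.float64(-0.31), np.float64(0.58)]
-100.9 [0, np.float64(-0.49), np.float64(0.86)]
-105.2 [0, np.float64(-0.7), np.float64(1.12)]
-109.5 [0, np.float64(-0.92), np.float64(1.36)]
-113.8 [0, np.float64(-1.16), np.float64(1.58)]
-118.1 [0, np.float64(-1.42), np.float64(1.79)]
-122.4 [0, np.float64(-1.69), np.float64(1.98)]
-126.7 [0, np.float64(-1.98), np.float64(2.14)]
-131.0 [0, np.float64(-2.28), np.float64(2.29)]
```

Call:
{"method": "arm_command", "body": {"plan": [[[0, 0.11, 0.32, 0, 0, 0], [0, 0.19, 0.65, 0, 0, 0], [0, 0.24, 0.98, 0, 0, 0], [0, 0.27, 1.31, 0, 0, 0], [0, 0.27, 1.65, 0, 0, 0], [0, 0.25, 1.99, 0, 0, 0], [0, 0.21, 2.32, 0, 0, 0], [0, 0.13, 2.65, 0, 0, 0], [0, 0.04, 2.97, 0, 0, 0], [0, -0.09, 3.28, 0, 0, 0]]]}}

```text
time_s: 3.7
position: [0.5441, -0.3497, 0.0968]
tool_rot: [[0.001, 0.428, -0.904], [-0.003, -0.904, -0.428], [-1.0, 0.004, 0.0]]
ft_force: [1.5, -7.2, 3.9]
grip_width: 0.0268
```

```bash
python3 - <<'E'
from h import *
save(get_image('side'),'s2');a=cv2.imread('pics/s2.png')[200:400,180:440];cv2.imwrite('pics/s2c.png',cv2.resize(a,None,fx=3,fy=3))
o=sensors.observe();d=np.array(o['position'][:2])-P;print(o['position'],o['ft_force'],np.hypot(*d),np.degrees(np.arctan2(d[1],d[0])))
E
```

```text
[ 0.54298004 -0.34978054  0.09682168] [ 0.74766132 -8.12733498  3.65902948] 0.11178483563978284 -89.49767149924011
```

View pics/s2c.png

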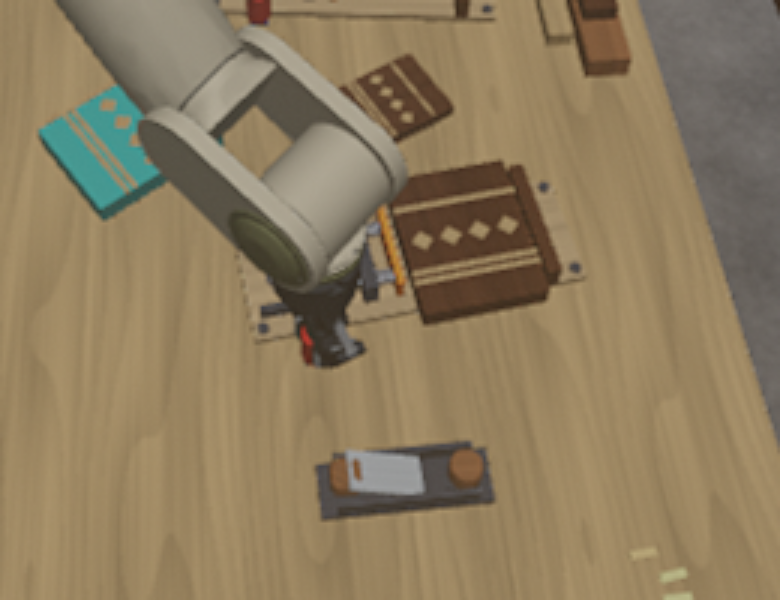

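The knob is following the hand. There's an 8 N force in −y, so the pivot estimate needs to shift about 1.5 mm in −y. I'll include that and continue.

Call:
{"method": "arm_command", "body": {"plan": [[[0, -0.1, 0.32, 0, 0, 0], [0, -0.26, 0.6, 0, 0, 0], [0, -0.43, 0.89, 0, 0, 0], [0, -0.64, 1.15, 0, 0, 0], [0, -0.86, 1.39, 0, 0, 0], [0, -1.1, 1.61, 0, 0, 0], [0, -1.36, 1.82, 0, 0, 0], [0, -1.63, 2.01, 0, 0, 0], [0, -1.92, 2.17, 0, 0, 0], [0, -2.2, 2.3, 0, 0, 0]]]}}

```text
time_s: 4.75
position: [0.468, -0.3237, 0.0967]
tool_rot: [[-0.001, 0.428, -0.904], [-0.002, -0.904, -0.428], [-1.0, 0.001, 0.001]]
ft_force: [-2.5, -4.7, 7.3]
grip_width: 0.0271
```

```bash
sed -i 's/-\.238\]/-.2395]/' h.py; python3 - <<'E'
from h import *
for _ in range(3):
    get_image('side')
    o=sensors.observe();d=np.array(o['position'][:2])-P;print(o['position'],o['ft_force'],np.hypot(*d),np.degrees(np.arctan2(d[1],d[0])))
E
```

```text
[ 0.46715595 -0.32293241  0.09672693] [-4.68798807 -4.530841    9.121919  ] 0.1120830025539706 -131.89407434795254
[ 0.46747768 -0.32321965  0.09674323] [-4.85751433 -3.97921039  6.42751759] 0.11208281038666991 -131.67359784303054
[ 0.46768827 -0.32340914  0.09672873] [-4.03515589 -4.26591434  7.85330653] 0.11208468481648189 -131.52878983704326
```

```bash
sed -i 's/R=\.11;/R=.111;/' h.py; python3 - <<'E'
from h import *
arc(-131.6,-98,8);arc(-98,-66,8);arc(-66,-34,8)
E
```

```text
-127.4 [0, np.float64(0.29), np.float64(-0.14)]
-123.2 [0, np.float64(0.58), np.float64(-0.3)]
-119.0 [0, np.float64(0.85), np.float64(-0.48)]
-114.8 [0, np.float64(1.11), np.float64(-0.68)]
-110.6 [0, np.float64(1.35), np.float64(-0.89)]
-106.4 [0, np.float64(1.58), np.float64(-1.13)]
-102.2 [0, np.float64(1.78), np.float64(-1.38)]
-98.0 [0, np.float64(1.97), np.float64(-1.64)]
-94.0 [0, np.float64(0.16), np.float64(-0.26)]
-90.0 [0, np.float64(0.3), np.float64(-0.54)]
-86.0 [0, np.float64(0.43), np.float64(-0.82)]
-82.0 [0, np.float64(0.53), np.float64(-1.12)]
-78.0 [0, np.float64(0.61), np.float64(-1.42)]
-74.0 [0, np.float64(0.67), np.float64(-1.72)]
-70.0 [0, np.float64(0.71), np.float64(-2.03)]
-66.0 [0, np.float64(0.73), np.float64(-2.34)]
-62.0 [0, np.float64(-0.0), np.float64(-0.31)]
-58.0 [0, np.float64(-0.03), np.float64(-0.62)]
-54.0 [0, np.float64(-0.07), np.float64(-0.93)]
-50.0 [0, np.float64(-0.14), np.float64(-1.23)]
-46.0 [0, np.float64(-0.23), np.float64(-1.53)]
-42.0 [0, np.float64(-0.34), np.float64(-1.82)]
-38.0 [0, np.float64(-0.47), np.float64(-2.1)]
-34.0 [0, np.float64(-0.62), np.float64(-2.37)]
```

Call:
{"method": "arm_command", "body": {"plan": [[[0, 0.29, -0.14, 0, 0, 0], [0, 0.58, -0.3, 0, 0, 0], [0, 0.85, -0.48, 0, 0, 0], [0, 1.11, -0.68, 0, 0, 0], [0, 1.35, -0.89, 0, 0, 0], [0, 1.58, -1.13, 0, 0, 0], [0, 1.78, -1.38, 0, 0, 0], [0, 1.97, -1.64, 0, 0, 0]]]}}

```text
time_s: 5.7
position: [0.5265, -0.3495, 0.0967]
tool_rot: [[-0.002, 0.428, -0.904], [0.001, -0.904, -0.428], [-1.0, -0.002, 0.001]]
ft_force: [-2.8, 4.2, 9.5]
grip_width: 0.0267
```

Call:
{"method": "arm_command", "body": {"plan": [[[0, 0.16, -0.26, 0, 0, 0], [0, 0.3, -0.54, 0, 0, 0], [0, 0.43, -0.82, 0, 0, 0], [0, 0.53, -1.12, 0, 0, 0], [0, 0.61, -1.42, 0, 0, 0], [0, 0.67, -1.72, 0, 0, 0], [0, 0.71, -2.03, 0, 0, 0], [0, 0.73, -2.34, 0, 0, 0]]]}}

```text
time_s: 6.5
position: [0.5866, -0.3398, 0.0966]
tool_rot: [[-0.004, 0.429, -0.903], [0.004, -0.903, -0.429], [-1.0, -0.005, 0.002]]
ft_force: [-6.4, 7.0, 12.3]
grip_width: 0.027
```

Call:
{"method": "arm_command", "body": {"plan": [[[0, 0, -0.31, 0, 0, 0], [0, -0.03, -0.62, 0, 0, 0], [0, -0.07, -0.93, 0, 0, 0], [0, -0.14, -1.23, 0, 0, 0], [0, -0.23, -1.53, 0, 0, 0], [0, -0.34, -1.82, 0, 0, 0], [0, -0.47, -2.1, 0, 0, 0], [0, -0.62, -2.37, 0, 0, 0], [0, -0.62, -2.37, 0, 0, 0], [0, -0.62, -2.37, 0, 0, 0]]]}}

```text
time_s: 7.5
position: [0.6321, -0.3002, 0.0966]
tool_rot: [[-0.007, 0.429, -0.903], [0.004, -0.903, -0.429], [-1.0, -0.007, 0.005]]
ft_force: [-13.3, 7.6, 13.5]
grip_width: 0.0266
```

```bash
python3 - <<'E'
from h import *
w=get_image('wrist');save(w,'w3')
o=sensors.observe();d=np.array(o['position'][:2])-P;print(o['time_s'],o['position'],o['ft_force'],np.hypot(*d),np.degrees(np.arctan2(d[1],d[0])))
E
```

```text
7.55 [ 0.63207957 -0.30018195  0.09656534] [-12.15767912   7.22610292  14.11914113] 0.10861228220681186 -33.96611142715226
```

View pics/w3.png

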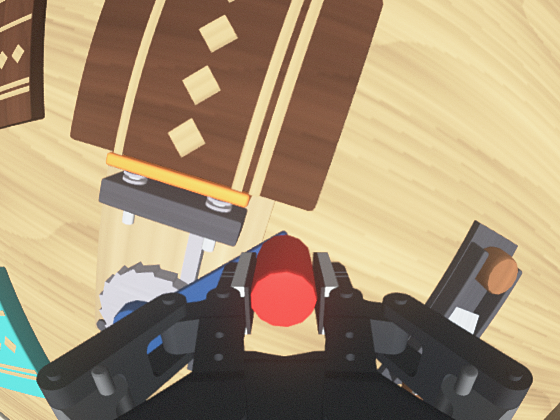

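The pad is now against the board at (175,180), and the springs are squeezed, with the rods sticking out behind the jaw at (128,215) and (205,245). I'll release and raise.

Call:
{"method": "arm_command", "body": {"plan": [[[0, 0, 0, 0, 0, 0], [0, 0, 0, 0, 0, 0], [0, 0, 0, 0, 0, 0], [0, 0, 0, 0, 0, 0], [0, 0, 0, 0, 0, 0], [0, 0, 0, 0, 0, 0], [0, 0, 0, 0, 0, 0], [0, 0, 0, 0, 0, 0]]], "jaw": 0}}

```text
time_s: 8.35
position: [0.6348, -0.3018, 0.0963]
tool_rot: [[0.0, 0.428, -0.904], [0.0, -0.904, -0.428], [-1.0, 0.0, -0.0]]
ft_force: [0.6, -0.0, -0.2]
grip_width: 0.0854
```

Call:
{"method": "arm_command", "body": {"plan": [[[-0.6, 0, 0, 0, 0, 0], [-1.4, 0, 0, 0, 0, 0], [-2.2, 0, 0, 0, 0, 0], [-3, 0, 0, 0, 0, 0], [-3.8, 0, 0, 0, 0, 0], [-4.4, 0, 0, 0, 0, 0], [-4.4, 0, 0, 0, 0, 0], [-4.4, 0, 0, 0, 0, 0]]]}}

```text
time_s: 9.15
position: [0.6347, -0.3018, 0.2058]
tool_rot: [[-0.0, 0.428, -0.904], [0.0, -0.904, -0.428], [-1.0, -0.0, 0.0]]
ft_force: [0.5, 0.3, -0.2]
grip_width: 0.0853
```

```bash
python3 - <<'E'
from h import *
w=get_image('wrist');save(w,'w4');o=sensors.observe();print(o['time_s'],o['position'],o['ft_force'])
E
```

```text
9.2 [ 0.63454366 -0.30164565  0.2051155 ] [-0.10564874 -0.40275855 -0.60872007]
```

View pics/w4.png

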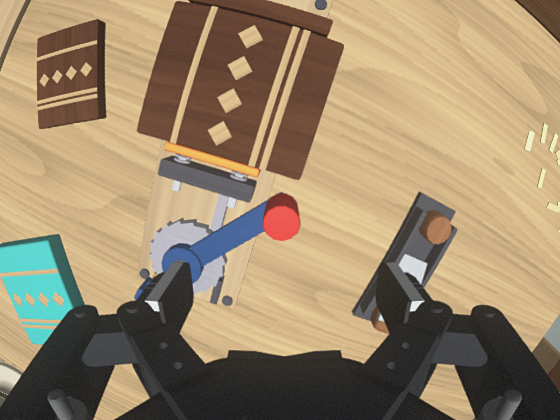

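With the hand clear, the lever has stayed put with its knob at (281,217). The pad presses the board at (210,160) with short springs, and the board lies against its stop.

```bash
python3 -c "
from rig import workorder;print(workorder.close_job())"
```

```text
the job is handed in; nothing more can be done
None
```

I swung the lever of the clamp with the large dark board back to about −0.86 rad and then forward to about +0.84 rad. I then let go of the knob, raised the hand clear and handed the job in at about 9 s. No verdict was reported.

- **Clamp and board:** The last wrist picture shows the orange pad against the board with its springs clearly squeezed. The lever has stayed put, and the board lies flat against its stop. I judged the pad's travel from the picture and did not measure it in mm.
- **Hand:** The wrist force was about 0 N after release, so the robot touches nothing.
- **Other things:** The arm went nowhere near the empty clamp or the glue bottle. The plane shows no sign of having moved. I did not measure any of their positions again at the end.
- **Disagreements:** My pivot estimate was about 1.5 mm off, and I corrected it mid-swing. The wrist force reached about 20 N at the end of the stroke and disappeared on release.

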